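Put the picks away in their snap-shut holder

ROBOT

A 7-joint arm with a two-finger parallel gripper is mounted at the origin on the work surface. World frame = base frame: x ahead of the robot, y to its left, z up, the work surface at z = 0. Lengths are in m, angles in rad, forces in N, time in s.
With the tool pointing down it reaches from about 0.4 to 0.875 m from the base axis. Payload 4.4 kg.
Tool frame: the origin (TCP) lies between the finger pads; the fingertips stand 17 mm ahead of it and the grasp point (between the pads) lies 2 mm behind it (manip.tcp_to_tips is the distance from the TCP to the fingertips, in m); z points along the fingers, y is the line along which they close (so a half turn about z gives the same grasp; the last joint's range is limited). The gripper opens to 85 mm and grips with 20 to 120 N. Pads are 22 mm wide; open, the fingers measure 114 mm over their backs; the gripper's body (76 mm by 85 mm) begins 54 mm behind the grasp point. The pads swing forward as they close: fully open they stand 13 mm farther back than shut.
Start: joints at [-1.307, 0.628, 0.038, 1.517, -0.027, 0.996, -0.02], TCP at [0.21, 0.615, 0.217] pointing down, gripper open.
Joint ranges: [-3.06, 3.06], [-0.37, 2.12], [-1.25, 1.32], [0.18, 2.47], [-1.1, 4.24], [0.23, 1.98], [-2.94, 2.94]. Speed limits (rad/s): [2.57, 2.57, 3.14, 3.14, 3.14, 3.14, 3.14].

INTERFACE

Orientations are given as a rotation vector (axis times angle).
In Python, from plant import manip, get_state, cams, ticket, nets gives the robot as it stands. The module is installed in compiled form; this text tells all that it offers. Calls block until the motion is done:
- manip.goto(position, orientation): joint-space move of the TCP to a pose.
- manip.servo_line(position, v=0.15, ori=None): straight line of the TCP; ori=None keeps the orientation; v is the mean speed in m/s.
- manip.move_joints(angles): joint-space move.
- manip.grip(opening, squeeze=None): finger opening in m; squeeze is the grip in N (None keeps the last); returns when the fingers have stopped.
- manip.dwell(seconds).
- manip.ik(position, orientation): joint angles nearest the present ones, or None.
- get_state(): the state.
- cams.camera(name): name is "scene" or "top" or "wrist"; returns a dict with "pixels" (480x640x3 uint8, red, green, blue), "depth" (480x640 float32, m along the optical axis (not along the pixel's ray), 0 where there is no reading), "fx", "fy", "cx", "cy" (pixels), "rvec" (rotation vector, rad) and "tvec" (3), from world to camera coordinates, as OpenCV has them. Camera axes: x right, y down, z forward; pixel columns grow to the right and rows downward; lengths in m; the calibration is good to about 2 mm. A picture is of the moment at which its call begins.
A pose or a line that the arm cannot do raises manip.MotionError and nothing moves.
- ticket.finish_job(): hands the job in; it is judged then, once.
Trained networks look in a picture, given as the dict that the camera call returned (one of the last four; its "shot" number tells which), for a name from the list of things; names that differ only in an ending like _2 or _b are one class to them, and where a whole thing is asked for, a point or a joint stands for the part that bears it (a point fixed in the world has none). Each returns a list of dicts, best first, with "conf" (0 to 1); they miss things now and then, are a little off and sometimes report something else, mostly with a low value. They report only what shows in the picture. A call takes as long as a camera call. They do not tell look-alikes from the thing itself.
- nets.cut_out(picture, query): "region" (480x640 bool, what is visible of it) and "extent" ([left, top, width, height] in pixels, round what is visible of it).
The state is a dict: "clock": time; "qpos": joint angles; "qvel": joint speeds; "tau": joint torques, N m; "position": TCP position; "orientation": TCP orientation; "contact_force": force on the tool from outside, world axes, zero at the start; "torque": the same for the moment, N m; "gripper_width": finger opening in m; "finger_force": force on a finger pad.
Only numpy, scipy, OpenCV 4.12 (cv2) and the standard library are available. Lean on these libraries where they do the work, as an engineer would, in place of code of your own. Each camera call takes 0.05 s, during which the arm holds its last target. There are 200 camera calls.

TASK

Take the two wood-handled picks off the sloped wooden rest and drop each of them, tip down, into its own bay of the red pick holder, then press the holder's cover down until it snaps and stays shut. Leave the hand lens on the rest, and leave everything else on the shelf as it is.

Things in the scene. Friction and masses are not known exactly. Their poses are not given: they have to be found in the camera images.
- rest: Fixed wooden tool rest: base board 110 x 240 mm, 12 mm thick; cross rail 10 mm thick about 70 mm up. Three places 80 mm apart along its y; in each a tool leans 30 degrees from vertical, lower end in a shallow cell near the robot, handle against the rail between two short guide pegs, top leaning to the rest's +x (away from the robot). Origin: centre of the underside, on the table.
- pick_a: One of two identical picks, 145 mm long, about 60 g: a steel shank 8 mm thick tapering to a 5 mm wide tip, then a round dark wooden handle 18 mm thick from 62 to 145 mm from the tip. Leans in one of the rest's three places. Origin at the tip, own z axis along the pick from tip to butt.
- pick_a_tip (a point): the pick's tip (lower end)
- pick_a_grip (a point): on the axis of the handle, 112 mm from the tip, 33 mm from the butt: clear of the rail, a good place to grip (18 mm across)
- pick_a_butt (a point): the handle's butt end
- pick_b: One of two identical picks, 145 mm long, about 60 g: a steel shank 8 mm thick tapering to a 5 mm wide tip, then a round dark wooden handle 18 mm thick from 62 to 145 mm from the tip. Leans in one of the rest's three places. Origin at the tip, own z axis along the pick from tip to butt.
- pick_b_tip (a point): the pick's tip (lower end)
- pick_b_grip (a point): on the axis of the handle, 112 mm from the tip, 33 mm from the butt: clear of the rail, a good place to grip (18 mm across)
- pick_b_butt (a point): the handle's butt end
- lens: Hand lens with a black handle and a round lens 46 mm across at its top, 149 mm long, leaning in the remaining place of the rest; to be left there. Origin at its lower end, own z axis up along the handle.
- holder: Fixed upright red plastic pick holder, rim 158 mm up; body 58 mm (its x, -18 to +40) by 70 mm (its y) on a 110 x 100 x 6 mm foot. Two square bays side by side along y, each 28 x 28 mm, 150 mm deep, 6 mm wall between, 4 mm walls round. A standing pick ends 5 mm below the rim. Origin: on the table, under the middle between the bays; x points away from the robot to the hinge side.
- bay_left (a point): centre of the mouth of the bay on the holder's +y side, at rim height
- bay_right (a point): centre of the mouth of the bay on the holder's -y side, at rim height
- cover (a joint): Angle of the holder's hinged red cover: 0 shut flat on the rim, 1.7 to 1.95 standing open beyond the far rim. A light spring (1.5 N at the edge) pushes it open; over the last 0.2 rad a catch resists with about 8 N at the free edge, then snaps and holds it. Plate 64 x 72 mm, 6 mm thick, with a lip 30 mm wide hanging 20 mm down from the middle of its free edge.
- cover_hinge (a point): middle of the cover's hinge axis, which runs along the holder's y, 36 mm behind the bay centres and 2 mm above the rim; the underside plane of the cover passes through it
- cover_edge (a point): on the cover's outer (top) face, 55 mm from the hinge axis, near the free edge: where to press
- caliper: stainless steel caliper lying flat, 190 mm long, 68 mm wide, 9 mm thick; a bystander, to be left alone. Origin: centre of its underside
- slice: pink banded mineral slice lying flat, 90 mm across, 12 mm thick; a bystander, to be left alone. Origin: centre of its underside
- loupe_stand: wooden loupe stand, foot 70 mm across, 110 mm tall; a bystander, to be left alone. Origin: centre of its underside
- saucer: white saucer 136 mm across with three agate eggs fixed in it, 53 mm tall; a bystander, to be left alone. Origin: centre of its underside
- grit_jar: closed jar, 66 mm across, 90 mm tall; a bystander, to be left alone. Origin: centre of its underside
Not all that is in view belongs to the job. What is shaped like the pick_b but green is not meant.

How it is judged:
On the way, in this order (a step that is already met when the one before it is completed fails the run):
1. one pick stands tip down in a bay of the holder (((z of pick_a_tip in the frame of holder between 0 and 0.03 m and x of pick_a_tip in the frame of holder between -0.017 and 0.017 m and y of pick_a_tip in the frame of holder between -0.034 and 0.034 m and z of pick_a_butt in the frame of holder between 0.12 and 0.159 m) or (z of pick_b_tip in the frame of holder between 0 and 0.03 m and x of pick_b_tip in the frame of holder between -0.017 and 0.017 m and y of pick_b_tip in the frame of holder between -0.034 and 0.034 m and z of pick_b_butt in the frame of holder between 0.12 and 0.159 m))), for 0.2 s.
2. both picks stand tip down in the holder's bays (z of pick_a_tip in the frame of holder between 0 and 0.03 m and x of pick_a_tip in the frame of holder between -0.017 and 0.017 m and y of pick_a_tip in the frame of holder between -0.034 and 0.034 m and z of pick_a_butt in the frame of holder between 0.12 and 0.159 m and z of pick_b_tip in the frame of holder between 0 and 0.03 m and x of pick_b_tip in the frame of holder between -0.017 and 0.017 m and y of pick_b_tip in the frame of holder between -0.034 and 0.034 m and z of pick_b_butt in the frame of holder between 0.12 and 0.159 m), for 0.2 s.
3. the cover is shut (value of joint cover below 0.05 rad), for 0.2 s.
At the end, for the whole second after the job is handed in: Both picks stand at rest, tip down, one in each bay of the holder, tips within about 20 mm of the bay floor and butts below the rim; the cover stays shut by itself (within 0.05 rad); the hand lens still leans in the rest (moved less than 30 mm) (all of step 2 and value of joint cover below 0.05 rad and linear speed of each of pick_a, pick_b below 0.02 m/s and distance of lens from where it was at the start of the episode below 0.03 m and angle between lens's own z axis and vertical below 0.8 rad); the robot touches nothing.
It fails at once if the hand lens or a bystander (caliper, slice, loupe stand, saucer, jar) is moved by more than 30 mm (distance of any of caliper, slice, loupe_stand, saucer, grit_jar, lens from where it was at the start of the episode above 0.03 m).
It fails at once if a standing bystander is tipped over (angle between any of loupe_stand, saucer, grit_jar's own z axis and vertical above 0.6 rad).
It also fails if it takes over 72 s, if anything falls off the work surface, if the arm or the gripper's body presses on something with over 40 N, if the wrist force passes 120 N, or if a joint passes its speed limit or range.

## Working session

There is one attempt and no reset: what is moved stays moved. The work goes in short steps, each a Python script; the robot and the scene stay as the last script left them, time stands still between calls to the robot, and variables do not carry over. Pictures are saved under pics/ and viewed, at most 10 in all, crops included, and the job is handed in when it is done.

```bash
mkdir -p pics; cat > h.py <<'E'
import numpy as np, cv2
from scipy.spatial.transform import Rotation as R
from plant import manip, get_state, cams, ticket, nets
def cloud(p):
    d=p["depth"]; v,u=np.mgrid[:480,:640]
    c=np.stack([(u-p["cx"])/p["fx"]*d,(v-p["cy"])/p["fy"]*d,d],-1)
    M=cv2.Rodrigues(np.array(p["rvec"],float))[0]
    return (c-np.array(p["tvec"]).ravel())@M
def proj(p,X):
    K=np.array([[p["fx"],0,p["cx"]],[0,p["fy"],p["cy"]],[0,0,1.]])
    return cv2.projectPoints(np.atleast_2d(X).astype(float),np.array(p["rvec"],float),np.array(p["tvec"],float),K,None)[0][:,0]
def save(p,n): cv2.imwrite("pics/"+n,np.ascontiguousarray(p["pixels"][...,::-1]))
E
python3 - <<'E'
from h import *
ps={}
for n in("scene","top"):
    p=cams.camera(n); save(p,n+"0.png"); C=cloud(p); ps[n]=p
    print(n,p["tvec"],p["fx"])
    for q in("rest","pick_a","lens","holder","cover"):
        for r in nets.cut_out(p,q)[:4]:
            X=C[r["region"]&(p["depth"]>0)]
            print(q,round(r["conf"],2),r["extent"],np.round(np.median(X,0),3),np.round(np.percentile(X,[2,98],axis=0),3).tolist())
a=np.hstack([ps[n]["pixels"] for n in ps]); 
E
```

```text
scene [-0.47319393 -0.0767876   1.68494772] 472.69964504023204
rest 0.64 [322.0, 214.1, 40.0, 57.4] [0.563 0.121 0.012] [[0.472, 0.036, 0.004], [0.628, 0.267, 0.074]]
pick_a 0.67 [286.6, 185.8, 13.7, 20.6] [0.268 0.293 0.013] [[0.243, 0.249, -0.002], [0.278, 0.354, 0.022]]
pick_a 0.61 [332.7, 195.6, 25.3, 29.4] [0.523 0.228 0.099] [[0.483, 0.213, 0.025], [0.547, 0.245, 0.137]]
pick_a 0.61 [357.0, 189.0, 8.7, 9.6] [0.479 0.437 0.015] [[0.466, 0.399, 0.007], [0.486, 0.467, 0.021]]
pick_a 0.57 [332.1, 229.1, 20.5, 19.4] [0.587 0.081 0.103] [[0.561, 0.068, 0.063], [0.606, 0.093, 0.137]]
lens 0.58 [327.9, 212.8, 23.6, 30.7] [0.551 0.15  0.096] [[0.514, 0.139, 0.031], [0.579, 0.174, 0.142]]
holder 0.98 [271.9, 273.7, 47.3, 71.0] [ 0.623 -0.229  0.089] [[0.547, -0.26, 0.002], [0.655, -0.178, 0.221]]
cover 0.72 [291.8, 276.3, 26.6, 24.8] [ 0.639 -0.227  0.21 ] [[0.619, -0.259, 0.161], [0.659, -0.195, 0.225]]
top [0.00510078 0.55167088 1.6978363 ] 602.5825608122828
rest 0.96 [219.5, 208.7, 88.5, 59.7] [0.538 0.152 0.013] [[0.467, 0.048, 0.003], [0.621, 0.273, 0.078]]
pick_a 0.69 [152.9, 252.6, 46.5, 14.0] [0.473 0.427 0.015] [[0.466, 0.35, 0.004], [0.486, 0.48, 0.024]]
pick_a 0.68 [225.2, 232.1, 15.8, 30.2] [0.524 0.236 0.108] [[0.484, 0.221, 0.021], [0.548, 0.252, 0.141]]
pick_a 0.59 [174.4, 332.2, 52.1, 10.8] [0.263 0.309 0.014] [[0.251, 0.257, 0.004], [0.276, 0.387, 0.024]]
pick_a 0.54 [281.1, 212.8, 10.1, 29.8] [0.58  0.09  0.102] [[0.546, 0.075, 0.036], [0.603, 0.102, 0.14]]
lens 0.51 [248.3, 220.5, 19.5, 30.5] [0.559 0.163 0.107] [[0.516, 0.147, 0.002], [0.589, 0.202, 0.142]]
holder 0.68 [361.7, 191.2, 56.2, 56.5] [ 0.602 -0.2    0.118] [[0.544, -0.25, -0.001], [0.656, -0.148, 0.222]]
holder 0.46 [228.4, 234.2, 14.2, 26.1] [0.524 0.237 0.108] [[0.488, 0.224, 0.04], [0.547, 0.25, 0.141]]
```

```bash
python3 - <<'E'
import cv2,numpy as np
a=cv2.imread("pics/top0.png"); b=cv2.imread("pics/scene0.png")
A=cv2.resize(a[150:350,130:450],(800,500),interpolation=cv2.INTER_CUBIC)
B=cv2.resize(b[160:360,240:440],(560,560),interpolation=cv2.INTER_CUBIC)
cv2.imwrite("pics/t1.png",A);cv2.imwrite("pics/s1.png",B)
E
```

```text
(no output)
```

View pics/t1.png

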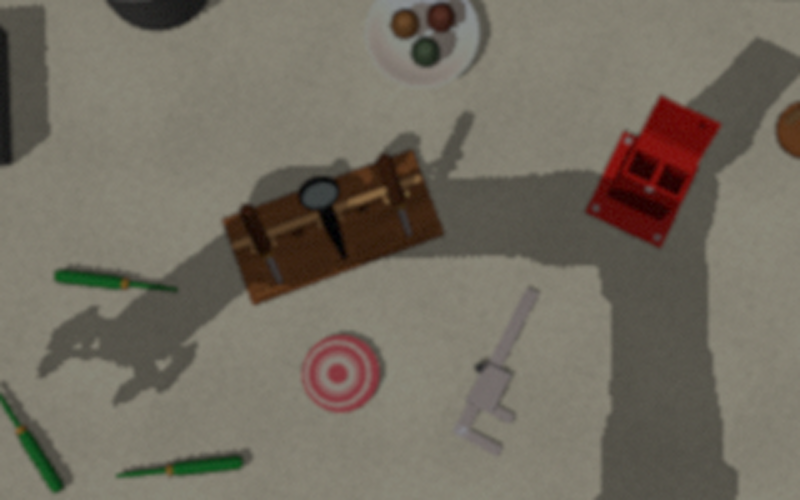

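View pics/s1.png

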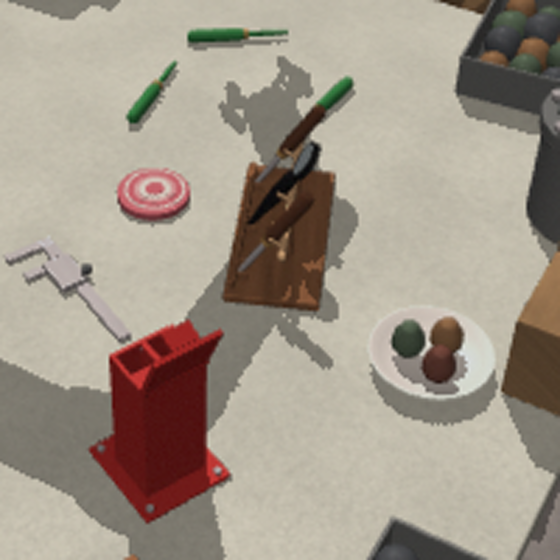

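The top crop shows two wood-handled picks in the outer places, at about (258,240) and (395,190), with the lens between them at (325,210). In the scene crop the same picks are at (305,125) and (275,230). The green look-alikes at (90,280), (30,440), (180,467) and the green one behind the rest aren't meant. One of them seems joined to the upper pick in the scene crop at (335,95), so I'll check that in an enlarged crop.

```bash
cat > m.py <<'E'
from h import *
from scipy.optimize import least_squares
H={0:[],1:[]}; red=[]
crops=[]
for n in("scene","top"):
    p=cams.camera(n); C=cloud(p); px=p["pixels"].astype(int)
    ok=p["depth"]>0
    for r in nets.cut_out(p,"pick_a"):
        if r["conf"]<.4: continue
        X=C[r["region"]&ok]; 
        m=np.median(X,0)
        if m[2]<.07: continue
        m2=px[r["region"]&ok]; print(n,r["extent"],np.round(m,3),"rgb",np.median(m2,0), "greenfrac",np.mean(m2[:,1]>1.3*m2[:,0]).round(2))
        k=(X[:,2]>.085)
        H[int(m[1]<.16)].append(X[k])
    R_=(px[...,0]>2.2*px[...,1])&(px[...,0]>2.2*px[...,2])&(px[...,0]>60)&ok
    X=C[R_]; X=X[(abs(X[:,0]-.6)<.1)&(abs(X[:,1]+.2)<.1)]; red.append(X)
    u0,v0=(215,195) if n=="top" else (310,180)
    crops.append(cv2.resize(p["pixels"][v0:v0+80,u0:u0+100],(400,320)))
cv2.imwrite("pics/c1.png",np.hstack(crops)[...,::-1])
P=[np.vstack(H[i]) for i in(0,1)]
def ax(y,t): return np.array([np.sin(t)*np.cos(y),np.sin(t)*np.sin(y),np.cos(t)])
def res(q):
    o=[]
    for i in(0,1):
        a=ax(q[4],q[5]); d=P[i]-np.array([q[2*i],q[2*i+1],.11]); d=d-np.outer(d@a,a)
        o.append(np.linalg.norm(d,axis=1)-.009)
    return np.r_[np.concatenate(o)/.003,(q[5]-np.pi/6)/.02]
s=least_squares(res,[.53,.235,.585,.088,.37,.52],loss="soft_l1")
q=s.x; print("axis at z=.11",q.round(4),"yaw deg",np.degrees(q[4]),"tilt",np.degrees(q[5]),[len(x) for x in P], "rms",np.sqrt(np.mean((res(q)*.003)**2)))
d=q[:2]-q[2:4]; print("sep",np.linalg.norm(d),"yaw by sep",np.degrees(np.arctan2(-d[0],d[1])))
for i in(0,1):
    a=ax(q[4],q[5]); t=(P[i]-np.array([q[2*i],q[2*i+1],.11]))@a; print("along max",np.percentile(t,[1,50,99]))
for X,n in zip(red,"st"):
    for lo,hi in((-.005,.013),(.02,.14),(.15,.166),(.17,.23)):
        Y=X[(X[:,2]>lo)&(X[:,2]<hi)]
        if len(Y)>8: print(n,lo,len(Y),cv2.minAreaRect(Y[:,:2].astype(np.float32)*1000), "zmed",np.median(Y[:,2]).round(4), Y.max(0).round(3))
np.savez("m.npz",q=q,s=red[0],t=red[1])
E
python3 m.py
```

```text
scene [325.1, 227.4, 26.7, 26.5] [0.581 0.081 0.095] rgb [61. 37. 26.] greenfrac 0.0
top [225.4, 233.8, 13.1, 27.0] [0.523 0.237 0.106] rgb [32. 17.  9.] greenfrac 0.0
top [280.0, 212.9, 8.8, 23.4] [0.583 0.09  0.108] rgb [45. 24. 12.] greenfrac 0.0
axis at z=.11 [0.5322 0.243  0.5912 0.09   0.3904 0.5443] yaw deg 22.368978655553683 tilt 31.18695899369204 [91, 194] rms 0.0026492964714557635
sep 0.16389335295576013 yaw by sep 21.089121854760446
along max [-0.03240773  0.00334696  0.03466952]
along max [-0.03265275  0.00242208  0.03563104]
s -0.005 461 ((600.4437255859375, -208.1691436767578), (100.80070495605469, 112.36176300048828), 65.18260192871094) zmed 0.0064 [ 0.668 -0.172  0.013]
s 0.02 980 ((603.0249633789062, -208.38995361328125), (73.72987365722656, 61.40143966674805), 64.85667419433594) zmed 0.0852 [ 0.642 -0.169  0.14 ]
s 0.15 210 ((603.1802368164062, -209.12106323242188), (71.08158111572266, 64.81026458740234), 66.00801849365234) zmed 0.1572 [ 0.643 -0.165  0.166]
s 0.17 301 ((638.4493408203125, -226.26315307617188), (71.11476135253906, 25.5413818359375), 63.767364501953125) zmed 0.2136 [ 0.662 -0.194  0.227]
t -0.005 414 ((598.5345458984375, -203.0969696044922), (96.535400390625, 106.3087387084961), 64.76072692871094) zmed 0.0057 [ 0.666 -0.14   0.013]
t 0.02 162 ((599.2971801757812, -200.97845458984375), (70.21424865722656, 52.58498764038086), 65.5152587890625) zmed 0.1115 [ 0.638 -0.158  0.14 ]
t 0.15 363 ((603.3164672851562, -203.1465301513672), (70.75745391845703, 61.711246490478516), 66.35993957519531) zmed 0.1579 [ 0.64  -0.16   0.166]
t 0.17 325 ((626.3223876953125, -217.00408935546875), (68.47723388671875, 50.48503875732422), 71.42981719970703) zmed 0.2016 [ 0.66  -0.188  0.229]
```

View pics/c1.png

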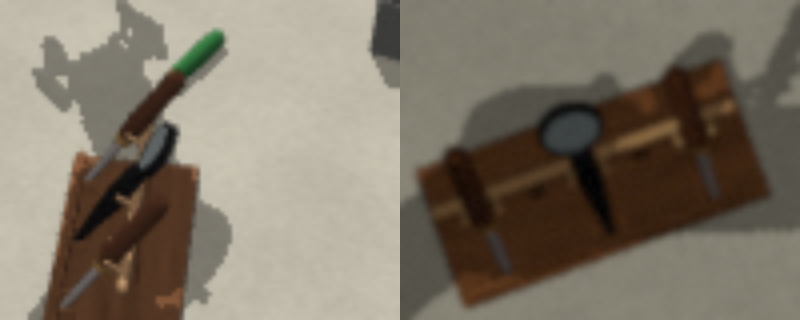

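Both leaning picks are dark wood with no green in their masks. The green pick in the left crop at (200,55) lies on the table behind them. Next I'll check reach for every pose, then look from close by.

```bash
cat >> h.py <<'E'
def ori(zdir,ydir):
    z=np.array(zdir,float); z/=np.linalg.norm(z); y=np.array(ydir,float); y-=y@z*z; y/=np.linalg.norm(y)
    return R.from_matrix(np.column_stack([np.cross(y,z),y,z])).as_rotvec()
def axis(yaw,t): return np.array([np.sin(t)*np.cos(yaw),np.sin(t)*np.sin(yaw),np.cos(t)])
def yd(yaw): return np.array([-np.sin(yaw),np.cos(yaw),0])
def xd(yaw): return np.array([np.cos(yaw),np.sin(yaw),0])
E
python3 - <<'E'
from h import *
print(np.round(get_state()["qpos"],2), get_state()["clock"])
yaw=np.radians(21.5); hy=np.radians(-24.5); t=np.pi/6
for g in([.532,.241,.11],[.591,.088,.11]):
  for tt in(30,15,0):
    z=-axis(yaw,np.radians(tt))
    for sg in(1,-1):
      for b in(0,.12):
        j=manip.ik((np.array(g)-b*z).tolist(),ori(z,sg*yd(yaw)).tolist()); print(g,tt,sg,b,None if j is None else np.round(j,2))
for tt in(0,-15,-30):
  z=-axis(hy,np.radians(tt))
  for sg in(1,-1):
    for zz in(.19,.32):
      j=manip.ik([.593,-.2,zz],ori(z,sg*yd(hy)).tolist()); print("h",tt,sg,zz,None if j is None else np.round(j,2))
E
```

```text
[-1.31  0.63  0.04  1.52 -0.03  1.   -0.02] 0.8
[0.532, 0.241, 0.11] 30 1 0 [-0.36  0.97 -0.19  1.24  0.09  1.46  1.4 ]
[0.532, 0.241, 0.11] 30 1 0.12 [-0.38  0.98 -0.17  0.91  0.07  1.78  1.43]
[0.532, 0.241, 0.11] 30 -1 0 [-0.75  1.06  0.68  1.26 -0.49  1.54 -1.24]
[0.532, 0.241, 0.11] 30 -1 0.12 [-0.69  1.06  0.72  0.93 -0.5   1.84 -1.31]
[0.532, 0.241, 0.11] 15 1 0 [-0.37  0.8  -0.17  1.53  0.1   1.08  1.39]
[0.532, 0.241, 0.11] 15 1 0.12 [-0.38  0.73 -0.15  1.33  0.07  1.35  1.42]
[0.532, 0.241, 0.11] 15 -1 0 [-0.8   0.9   0.65  1.54 -0.52  1.16 -1.2 ]
[0.532, 0.241, 0.11] 15 -1 0.12 [-0.8   0.82  0.71  1.34 -0.46  1.42 -1.26]
[0.532, 0.241, 0.11] 0 1 0 [-0.38  0.67 -0.14  1.8   0.14  0.68  1.34]
[0.532, 0.241, 0.11] 0 1 0.12 [-0.4   0.52 -0.11  1.69  0.07  0.94  1.41]
[0.532, 0.241, 0.11] 0 -1 0 [-0.83  0.75  0.59  1.82 -0.58  0.76 -1.13]
[0.532, 0.241, 0.11] 0 -1 0.12 [-0.9   0.61  0.7   1.7  -0.45  1.   -1.24]
[0.591, 0.088, 0.11] 30 1 0 [-0.17  0.98 -0.14  1.21  0.16  1.48  1.61]
[0.591, 0.088, 0.11] 30 1 0.12 [-0.2   1.   -0.13  0.87  0.15  1.81  1.64]
[0.591, 0.088, 0.11] 
[... 658 characters left out ...]
11] 0 -1 0.12 [-0.63  0.63  0.72  1.67 -0.48  1.02 -0.94]
h 0 1 0.19 [ 0.11  0.64  0.28  1.62 -0.21  0.91  1.61]
h 0 1 0.32 [-0.05  0.55  0.56  1.46 -0.3   1.22  1.69]
h 0 -1 0.19 [-0.24  0.81  0.96  1.63 -0.73  1.09 -1.07]
h 0 -1 0.32 [-0.3   0.74  1.15  1.46 -0.68  1.37 -1.12]
h -15 1 0.19 [ 0.04  0.53  0.32  1.9  -0.27  0.49  1.66]
h -15 1 0.32 [-0.21  0.43  0.68  1.73 -0.35  0.83  1.74]
h -15 -1 0.19 [-0.33  0.7   0.96  1.91 -0.93  0.71 -0.87]
h -15 -1 0.32 [-0.44  0.59  1.15  1.74 -0.71  0.97 -1.07]
h -30 1 0.19 [ 0.46  0.48 -0.33  2.14  1.51  0.26 -0.09]
h -30 1 0.32 [-0.1   0.28  0.42  1.99 -0.09  0.37  1.49]
h -30 -1 0.19 None
h -30 -1 0.32 [-0.48  0.39  0.97  2.   -0.7   0.46 -1.07]
```

```bash
cat >> h.py <<'E'
from scipy.optimize import least_squares
def fitpick(p,g0,yaw,t):
    """fit handle cylinder axis near guess g0 (point on axis); fixed direction"""
    C=cloud(p).reshape(-1,3); ok=(p["depth"]>0).ravel(); a=axis(yaw,t)
    px=p["pixels"].reshape(-1,3).astype(int)
    d=C-g0; s=d@a; rad=np.linalg.norm(d-s[:,None]*a,axis=1)
    k=ok&(rad<.02)&(s>-.015)&(s<.026)
    X=C[k]
    e1=yd(yaw); e2=np.cross(e1,a)
    def res(q):
        d=X-(g0+q[0]*e1+q[1]*e2); d=d-np.outer(d@a,a); return (np.linalg.norm(d,axis=1)-.009)/.002
    r=least_squares(res,[0,0],loss="soft_l1",bounds=(-.012,.012))
    # butt
    g=g0+r.x[0]*e1+r.x[1]*e2; d=C-g; s=d@a; rad=np.linalg.norm(d-s[:,None]*a,axis=1)
    b=s[ok&(rad<.011)&(s<.06)&(s>-.02)]
    return g,r.x,len(X),np.sqrt(np.mean((res(r.x)*.002)**2)),np.percentile(b,[50,99]) if len(b) else None
E
python3 - <<'E'
from h import *
yaw=np.radians(21.5); t=np.pi/6; a=axis(yaw,t); g=np.array([.532,.242,.11])
manip.grip(.045,40)
manip.goto((g+.12*a).tolist(),ori(-a,yd(yaw)).tolist())
p=cams.camera("wrist"); save(p,"w1.png"); s=get_state(); print(s["clock"],s["position"],s["gripper_width"])
np.savez("w1.npz",**{k:p[k] for k in("pixels","depth","fx","fy","cx","cy","rvec","tvec")})
for g0 in(g,np.array([.591,.089,.11])): print(fitpick(p,g0,yaw,t),proj(p,g0))
E
```

```text
3.2167 [0.58686411 0.26594036 0.21418393] 0.04521254314414292
(array([0.53093466, 0.23968985, 0.1110611 ]), array([-0.00175896, -0.0021222 ]), 418, np.float64(0.0005087898430407857), array([0.02513574, 0.03115277])) [[308.31252007 228.33420999]]
(array([0.59015016, 0.09079945, 0.11007575]), array([ 0.00198571, -0.0001515 ]), 801, np.float64(0.0004278863513338967), array([0.01725701, 0.0321339 ])) [[ 97.83021861 226.34430646]]
```

View pics/w1.png

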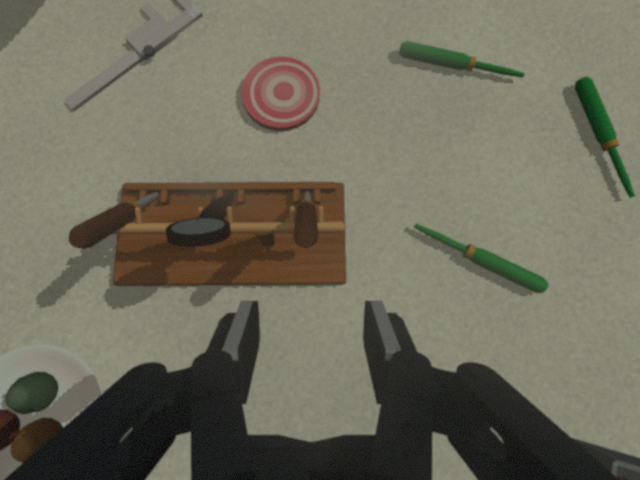

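The wrist view shows the first pick at (306,220), the lens at (198,230) and the second pick at (105,225). The cylinder fits agree to 0.5 mm and the separation is 160 mm, so I'll grasp the first pick.

```bash
cat >> h.py <<'E'
YAW=np.radians(21.6); T=np.pi/6; A=axis(YAW,T); HY=np.radians(-24.5)
def pick(g):
    manip.servo_line(list(g),v=.12); manip.grip(.0,50)
    print("gripped",get_state()["gripper_width"],get_state()["finger_force"])
    manip.servo_line((g+.12*A).tolist(),v=.15)
    e=g+.05*A; e[2]=.30
    manip.servo_line(e.tolist(),v=.25,ori=ori([0,0,-1],yd(YAW)).tolist())
    print("lifted",get_state()["gripper_width"],get_state()["clock"])
E
python3 - <<'E'
from h import *
g=np.array([.531,.2397,.111])
manip.servo_line((g+.09*A).tolist(),v=.15,ori=ori(-A,yd(YAW)).tolist())
pick(g)
hov=np.array([.593,-.2015,.345])
manip.goto(hov.tolist(),ori([0,0,-1],yd(HY)).tolist())
p=cams.camera("wrist"); save(p,"w2.png"); s=get_state(); print(s["clock"],s["position"],s["gripper_width"])
np.savez("w2.npz",**{k:p[k] for k in("pixels","depth","fx","fy","cx","cy","rvec","tvec")})
E
```

```text
gripped 0.014521296677900501 48.78998816013336
lifted 0.015297312471643095 6.5333
8.25 [ 0.59362508 -0.1992381   0.34477386] 0.01488604595844195
```

View pics/w2.png

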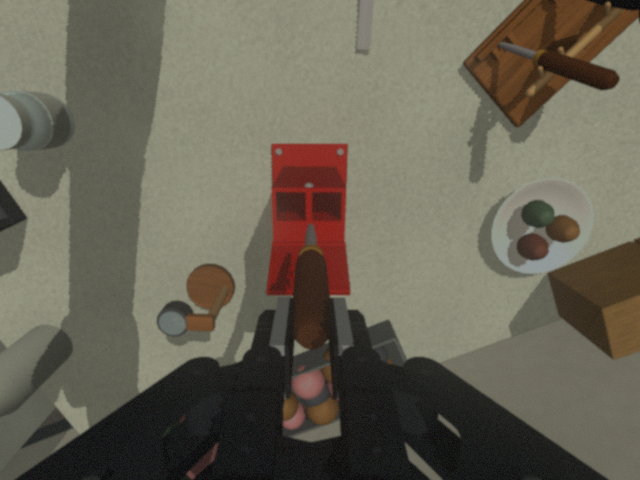

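The wrist view shows the holder with its two bays at (291,205) and (327,205), the cover open behind at (309,265), and the held pick at (310,290). I'll fit the rim, and the pick's attitude in the hand, from this view's depth.

```bash
cat > rim.py <<'E'
from h import *
def rim(p):
    C=cloud(p); px=p["pixels"].astype(int); ok=p["depth"]>0
    red=(px[...,0]>2.2*px[...,1])&(px[...,0]>2.2*px[...,2])&ok&(abs(C[...,0]-.6)<.1)&(abs(C[...,1]+.2)<.1)
    for lo,hi in((-.005,.012),(.152,.164)):
        Y=C[red&(C[...,2]>lo)&(C[...,2]<hi)]; print(lo,len(Y),np.median(Y[:,2]),cv2.minAreaRect(Y[:,:2].astype(np.float32)*1000))
    # bay holes: pixels inside rim region deep below
    hy=HY; c=np.array([.593,-.2015])
    X=C[red&(C[...,2]>.152)&(C[...,2]<.164)]
    d=X[:,:2]-c; x=d@xd(hy)[:2]; y=d@yd(hy)[:2]
    print("rim x",np.percentile(x,[1,99]),"y",np.percentile(y,[1,99]), "mid wall y",np.median(y[(abs(x)<.008)&(abs(y)<.012)]))
    w=x[(abs(y)<.028)&(abs(abs(y)-.017)<.008)]; print("front wall x",np.percentile(w[w<0],[2,98]),"back",np.percentile(w[w>0],[2,98]))
def held(p):
    s=get_state(); C=cloud(p).reshape(-1,3); X=C[(p["depth"]>0).ravel()]
    t=np.array(s["position"]); d=X-t
    k=(d[:,2]<-.025)&(d[:,2]>-.12)&(np.hypot(d[:,0],d[:,1])<.03); X=X[k]
    def res(q):
        a=np.array([q[2],q[3],1]);a/=np.linalg.norm(a); e=X-(t+[q[0],q[1],0]); z=e@a; e=e-np.outer(z,a)
        r=np.where(z>-.05,.009,.004); return (np.linalg.norm(e,axis=1)-r)/.002
    r=least_squares(res,[0,0,0,0],loss="soft_l1"); q=r.x; print("held n",len(X),q.round(4),"tip off",q[:2]-.112*q[2:],"rms",np.sqrt(np.mean(res(q)**2))*.002,"zmin",(X[:,2].min()))
if __name__=="__main__":
    p=dict(np.load("w2.npz")); rim(p); held(p)
E
python3 rim.py
```

```text
-0.005 1667 0.005839669058740601 ((572.2180786132812, -192.55361938476562), (96.89148712158203, 48.40780258178711), 65.7984390258789)
0.152 2426 0.15790255008156634 ((600.3140869140625, -205.41812133789062), (69.89285278320312, 57.507686614990234), 65.35610961914062)
rim x [-0.02021731  0.03542398] y [-0.03419379  0.03334908] mid wall y 0.00023364416173660726
front wall x [-0.02026185 -0.01622069] back [0.01175216 0.03534388]
held n 721 [-0.0007  0.0002  0.0198 -0.0044] tip off [-0.00295439  0.00070411] rms 0.0013521485798882206 zmin 0.2286787911846929
```

The rim measures 69.9 x 57.5 mm at z 0.158, which matches the sizes given. The held pick is vertical within about 1 degree, so I'll insert it.

```bash
cat >> h.py <<'E'
HO=np.array([.5906,-.2007,0])
def insert(side,corr=(0,0)):
    b=HO+side*.017*yd(HY)+[corr[0],corr[1],0]; o=ori([0,0,-1],yd(HY)).tolist()
    b[2]=.30; manip.servo_line(b.tolist(),v=.2,ori=o)
    b[2]=.25; manip.servo_line(b.tolist(),v=.1)
    f0=np.array(get_state()["contact_force"])
    b[2]=.186; manip.servo_line(b.tolist(),v=.1)
    s=get_state(); print("F",f0.round(2),np.array(s["contact_force"]).round(2),s["position"],s["gripper_width"])
    return b
E
python3 - <<'E'
from h import *
b=insert(1,(.0015,0))
manip.grip(.04); manip.dwell(.2)
b[2]=.32; manip.servo_line(b.tolist(),v=.2)
p=cams.camera("wrist"); save(p,"w3.png"); print(get_state()["clock"])
C=cloud(p); bc=HO+.017*yd(HY)
m=(np.hypot(C[...,0]-bc[0],C[...,1]-bc[1])<.013)&(p["depth"]>0)
print(np.percentile(C[m][:,2],[50,90,99]))
for g0 in(np.array([.590,.0908,.110]),): print(fitpick(p,g0,YAW,T))
E
```

```text
F [-0.07  0.05 -0.07] [ 0.82  0.49 -0.39] [ 0.59971232 -0.18539819  0.18659518] 0.014883749475959721
11.5167
[0.41247053 0.41724135 0.41847497]
(array([0.59025151, 0.09151005, 0.10971408]), array([0.0005676 , 0.00057184]), 1064, np.float64(0.0007276673968250465), array([0.01052682, 0.03171821]))
```

View pics/w3.png

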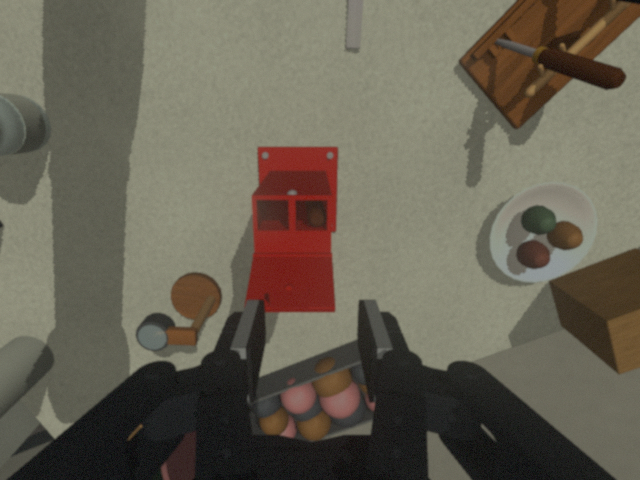

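The butt of the first pick shows inside the left bay at (317,215). Next is the second pick, which hasn't moved.

```bash
python3 - <<'E'
from h import *
from rim import held
p=cams.camera("wrist"); C=cloud(p); bc=HO+.017*yd(HY)
m=(np.hypot(C[...,0]-bc[0],C[...,1]-bc[1])<.013)&(p["depth"]>0)&(C[...,2]<.2); print("bay z",np.percentile(C[m][:,2],[5,50,95]))
g=np.array([.590,.0912,.110])
manip.grip(.045)
manip.servo_line([.60,-.02,.32],v=.3)
manip.goto((g+.12*A).tolist(),ori(-A,yd(YAW)).tolist())
p=cams.camera("wrist"); g2,x,n,r,b=fitpick(p,g,YAW,T); print(g2,x,n,r,b)
if np.abs(x).max()<.004: g=g2
pick(g)
manip.goto((HO-.017*yd(HY)+[0,0,.33]).tolist(),ori([0,0,-1],yd(HY)).tolist())
p=cams.camera("wrist"); save(p,"w4.png"); held(p); print(get_state()["clock"],get_state()["gripper_width"])
E
```

```text
bay z [0.11377184 0.14791271 0.15294139]
[0.59016724 0.09102914 0.10994654] [-0.00022042  0.00010692] 376 0.0003553481927822744 [0.02607894 0.03229636]
gripped 0.015207554141534163 48.774046897888184
lifted 0.015116417512377144 16.5583
held n 695 [-0.0005 -0.0002  0.0185 -0.0046] tip off [-0.00253991  0.0003549 ] rms 0.0013529080180867913 zmin 0.2149077809772704
17.825 0.015218875862225206
```

```bash
python3 - <<'E'
from h import *
b=insert(-1,(.0015,0))
manip.grip(.04); manip.dwell(.2)
b[2]=.32; manip.servo_line(b.tolist(),v=.2)
p=cams.camera("wrist"); save(p,"w5.png"); print(get_state()["clock"])
C=cloud(p); ok=p["depth"]>0; px=p["pixels"].astype(int)
for s in(1,-1):
    bc=HO+s*.017*yd(HY); m=(np.hypot(C[...,0]-bc[0],C[...,1]-bc[1])<.013)&ok&(C[...,2]<.2); print("bay z",s,np.percentile(C[m][:,2],[5,50,95]))
d=C-HO; x=d@xd(HY); y=d@yd(HY)
m=ok&(abs(y)<.036)&(C[...,2]>.165)&(C[...,2]<.24)&(x>.02)&(px[...,0]>2*px[...,1]); print("cover n",m.sum())
r=np.polyfit(C[m][:,2],x[m],1); print("cover lean dx/dz",r[0],"theta",np.pi/2+np.arctan(r[0]),"x at .16",np.polyval(r,.16),"zmax",C[m][:,2].max(),"xmax",x[m].max())
m=ok&(abs(y)<.07)&(x>.075)&(x<.2)&(C[...,2]<.22); print("behind n",m.sum(),"zmax",np.percentile(C[m][:,2],99) if m.any() else None)
for X,Z in((.12,.34),(.12,.222),(.0,.18)): print(manip.ik((HO+X*xd(HY)+[0,0,Z]).tolist(),ori([0,0,-1],yd(HY)).tolist()))
E
```

```text
F [ 0.68 -0.28 -1.64] [-0.15  0.77 -0.38] [ 0.58558916 -0.21639786  0.1866185 ] 0.015212488988330256
20.9917
bay z 1 [0.10956011 0.14738631 0.15300505]
bay z -1 [0.11441144 0.14799291 0.15303149]
cover n 4215
cover lean dx/dz 0.2092272720250428 theta 1.7770483161023438 x at .16 0.04103914504513767 zmax 0.2265168028131494 xmax 0.06447610903069952
behind n 1993 zmax 0.0015163313624319808
[ 0.30120896  0.71065997  0.0109175   1.00693251 -0.00719917  1.42403339
  1.45372728]
[ 0.30329158  0.77472072  0.00555925  1.19836344 -0.00422614  1.16851943
  1.45210959]
[ 0.28452956  0.62924434 -0.0031579   1.63409931  0.00241485  0.87825281
  1.42362527]
```

View pics/w5.png

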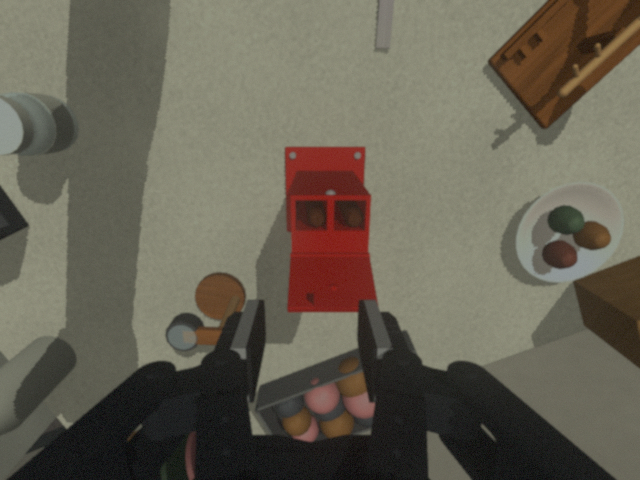

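Both picks stand in their bays, with the butts at (317,215) and (352,213) and at z 0.153. The cover stands at 1.78 rad, and nothing tall is behind it. Now I'll close the cover.

```bash
cat > close.py <<'E'
from h import *
o=ori([0,0,-1],yd(HY)).tolist()
tip=manip.tcp_to_tips
def pose(th,r=.053,gap=0.):
    x=.036-r*np.cos(th)+.006*np.sin(th)+gap; z=.160+r*np.sin(th)+.006*np.cos(th)
    return (HO+(x+.011)*xd(HY)+[0,0,z+tip]).tolist()
manip.grip(0.,30)
s=HO+.11*xd(HY); manip.servo_line((s+[0,0,.32]).tolist(),v=.25,ori=o)
manip.servo_line((s+[0,0,.205+tip]).tolist(),v=.2)
f0=np.array(get_state()["contact_force"])
for th in np.arange(1.85,.24,-.2):
    manip.servo_line(pose(th),v=.12)
    print(round(th,2),(np.array(get_state()["contact_force"])-f0).round(1))
for th in(.2,.12,.06,.02,-.01,-.03,-.05):
    manip.servo_line(pose(th),v=.04); f=np.array(get_state()["contact_force"])-f0
    print(th,f.round(1),np.round(get_state()["position"][2]-tip,4))
    if th<.05 and f[2]>25: break
p=np.array(get_state()["position"]); p[2]=.30; manip.servo_line(p.tolist(),v=.15)
p=p-.06*xd(HY); manip.servo_line(p.tolist(),v=.2)
w=cams.camera("wrist"); save(w,"w6.png"); C=cloud(w); d=C-HO; x=d@xd(HY); y=d@yd(HY)
px=w["pixels"].astype(int)
m=(w["depth"]>0)&(abs(y)<.03)&(x>-.02)&(x<.03)&(C[...,2]>.14)&(C[...,2]<.24)&(px[...,0]>2*px[...,1])
r=np.polyfit(x[m],C[m][:,2],1); print("cover plane n",m.sum(),"slope(theta~-slope)",r[0],"z@0",r[1],get_state()["clock"])
E
python3 close.py
```

```text
1.85 [ 0.2 -0.3 -0.5]
1.65 [-0.1 -0.2 -0.9]
1.45 [ 0.2  0.  -0.8]
1.25 [ 0.4 -1.5 -0.8]
1.05 [-0.  -0.9 -0.3]
0.85 [ 0.3 -0.2 -0.1]
0.65 [ 0.8 -0.3 -1.5]
0.45 [-0.2 -0.6 -0.7]
0.25 [ 0.4  0.6 -0.5]
0.2 [-0.4 -0.4 -0.7] 0.1765
0.12 [-0.3 -0.3 -1. ] 0.172
0.06 [-0.9  0.4 -0.4] 0.1689
0.02 [-0.2  0.1  0.1] 0.1669
-0.01 [-0.2 -0.4  0.3] 0.1653
-0.03 [ 0.6  0.  -0.9] 0.1643
-0.05 [-0.1 -0.  -0.2] 0.1633
cover plane n 1135 slope(theta~-slope) 0.04507954406600668 z@0 0.1531335567630387 28.4083
```

View pics/w6.png

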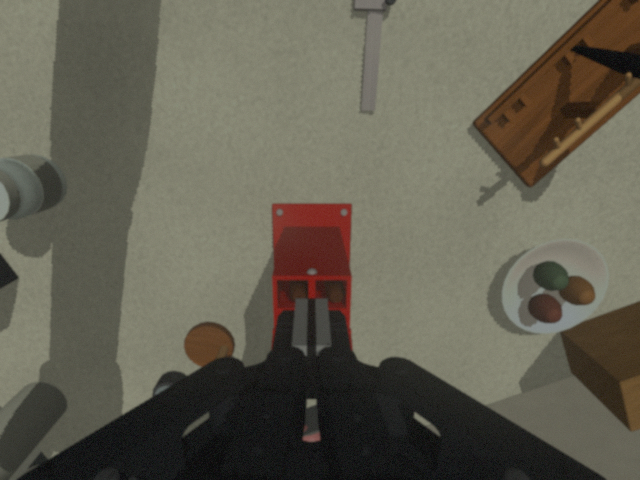

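```bash
python3 - <<'E'
from h import *
s=get_state(); print(s["position"],s["gripper_width"],manip.tcp_to_tips)
p=cams.camera("scene"); C=cloud(p); px=p["pixels"].astype(int); d=C-HO
red=(px[...,0]>2.2*px[...,1])&(px[...,0]>2.2*px[...,2])&(px[...,0]>50)&(p["depth"]>0)&(np.linalg.norm(d[...,:2],axis=-1)<.12)&(C[...,2]>.145)
x=(d@xd(HY))[red]; z=C[...,2][red]
for a,b in((-.04,-.02),(-.02,0),(0,.02),(.02,.04),(.04,.06),(.06,.09)):
    k=(x>=a)&(x<b); print(a,k.sum(),np.percentile(z[k],[5,50,95]).round(3) if k.any() else "")
E
```

```text
[ 0.53043643 -0.17330962  0.29956533] -0.00037667503579887936 0.017
-0.04 0 
-0.02 90 [0.146 0.156 0.16 ]
0 58 [0.149 0.157 0.161]
0.02 41 [0.147 0.155 0.16 ]
0.04 274 [0.148 0.183 0.224]
0.06 112 [0.201 0.214 0.219]
```

The picture shows the cover still open and both picks in place, with butts at (297,292) and (330,292). My sweep touched the cover too high and slipped off. I'll repeat it with deeper engagement and check the cover midway.

```bash
cat > close2.py <<'E'
from h import *
o=ori([0,0,-1],yd(HY)).tolist(); tip=manip.tcp_to_tips
def pose(th,r):
    x=.036-r*np.cos(th)+.006*np.sin(th); z=.160+r*np.sin(th)+.006*np.cos(th)
    return (HO+(x+.011)*xd(HY)+[0,0,z+tip]).tolist()
def cov(n=""):
    p=cams.camera("scene"); C=cloud(p); px=p["pixels"].astype(int); d=C-HO
    red=(px[...,0]>2.2*px[...,1])&(px[...,0]>2.2*px[...,2])&(px[...,0]>50)&(p["depth"]>0)&(np.linalg.norm(d[...,:2],axis=-1)<.12)&(C[...,2]>.168)
    x=(d@xd(HY))[red]; z=C[...,2][red]
    print("  cover pts",red.sum(), (x.mean().round(3),x.min().round(3),x.max().round(3),z.max().round(3)) if red.any() else "")
    if n: save(p,n)
if __name__=="__main__":
    s=HO+.11*xd(HY); manip.servo_line((s+[0,0,.30]).tolist(),v=.3,ori=o)
    manip.servo_line((s+[0,0,.195+tip]).tolist(),v=.2)
    cov()
    for th in(1.85,1.6,1.4,1.2,1.0):
        manip.servo_line(pose(th,.040),v=.1); print(th,np.array(get_state()["contact_force"]).round(1)); cov("m%d.png"%(th*100))
    print(get_state()["clock"],get_state()["position"])
E
python3 close2.py; python3 -c "
import cv2,numpy as np
a=[cv2.resize(cv2.imread('pics/m%d.png'%k)[240:350,240:360],(400,366),interpolation=cv2.INTER_CUBIC) for k in(160,100)]
cv2.imwrite('pics/mm.png',np.hstack(a))"
```

```text
cover pts 160 (np.float64(0.057), np.float64(0.043), np.float64(0.104), np.float64(0.288))
1.85 [0.6 0.4 0.5]
  cover pts 248 (np.float64(0.057), np.float64(0.042), np.float64(0.076), np.float64(0.248))
1.6 [0.1 0.1 0.2]
  cover pts 271 (np.float64(0.057), np.float64(0.042), np.float64(0.067), np.float64(0.226))
1.4 [-0.3 -0.8 -0.8]
  cover pts 286 (np.float64(0.057), np.float64(0.042), np.float64(0.069), np.float64(0.236))
1.2 [ 0.5 -0.8  0.5]
  cover pts 301 (np.float64(0.056), np.float64(0.04), np.float64(0.068), np.float64(0.232))
1.0 [-0.6  0.5  0.2]
  cover pts 303 (np.float64(0.056), np.float64(0.042), np.float64(0.068), np.float64(0.227))
31.7 [ 0.61860785 -0.21346118  0.21400338]
```

View pics/mm.png

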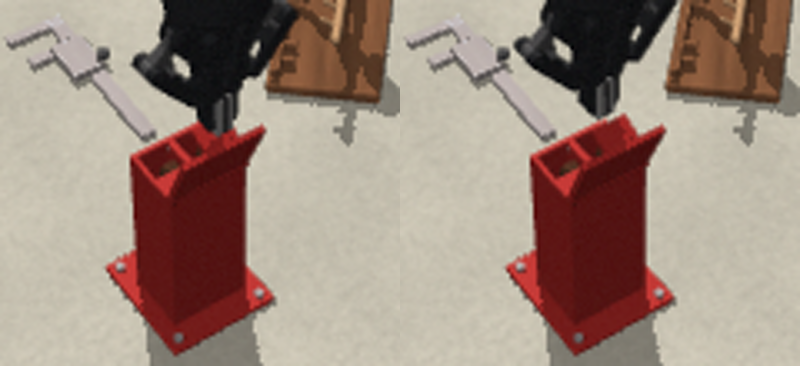

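```bash
python3 - <<'E'
from h import *
p=cams.camera("scene"); s=get_state(); t=np.array(s["position"]); save(p,"dbg.png")
M=cv2.Rodrigues(np.array(p["rvec"]))[0]; print("cam pos",(-M.T@np.array(p["tvec"]).ravel()).round(2))
print("TCP px",proj(p,t),"tip px",proj(p,t-[0,0,.017]))
for th in(1.78,):
  for y in(-.036,.036):
    for r in(0,.064): 
      X=HO+(.036-r*np.cos(th))*xd(HY)+y*yd(HY)+[0,0,.16+r*np.sin(th)]; print("cover",y,r,proj(p,X)[0].round(1))
C=cloud(p); px=p["pixels"].astype(int); d=C-t
k=(p["depth"]>0)&(np.hypot(d[...,0],d[...,1])<.03)&(C[...,2]>.165)&(abs(px[...,0]-px[...,2])<25)
X=d[k]; print(len(X)); z=X[:,2]
for a in np.arange(-.06,.08,.01):
    q=(z>=a)&(z<a+.01); 
    if q.any(): print(a.round(3),q.sum(),"x",(X[q]@xd(HY)).min().round(3),(X[q]@xd(HY)).max().round(3),"y",(X[q]@yd(HY)).min().round(3),(X[q]@yd(HY)).max().round(3))
im=cv2.imread("pics/dbg.png")[255:325,265:335]; cv2.imwrite("pics/dbg.png",cv2.resize(im,(560,560),interpolation=cv2.INTER_NEAREST))
E
```

```text
cam pos [ 1.06 -0.91  1.06]
TCP px [[300.09859318 276.31662895]] tip px [[300.18801551 281.04268824]]
cover -0.036 0 [289.6 298.3]
cover -0.036 0.064 [291.9 284.5]
cover 0.036 0 [313.  286.3]
cover 0.036 0.064 [316.2 272.3]
919
0.01 7 x 0.003 0.011 y -0.012 0.005
0.02 33 x -0.007 0.012 y -0.016 0.011
0.03 31 x -0.003 0.013 y -0.017 0.011
0.04 37 x -0.001 0.013 y -0.017 0.011
0.05 28 x 0.003 0.015 y -0.019 0.023
0.06 65 x -0.01 0.015 y -0.027 0.026
0.07 59 x -0.013 0.018 y -0.029 0.028
0.08 38 x 0.006 0.018 y -0.019 0.013
```

View pics/dbg.png

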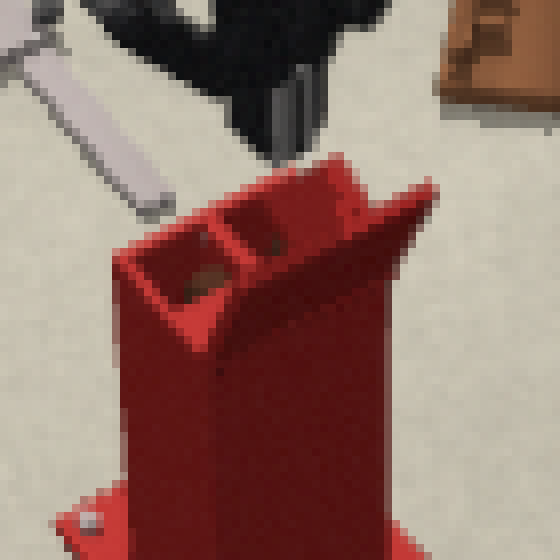

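```bash
python3 - <<'E'
from h import *
p=cams.camera("scene"); C=cloud(p); d=C-HO; x=d@xd(HY); y=d@yd(HY)
for v in range(274,304,2): print(v," ".join("%4d/%3d/%3d"%(x[v,u]*1e3,y[v,u]*1e3,C[v,u,2]*1e3) for u in range(284,322,4)))
for n,X in(("rim-x-y",(-.018,-.035,.158)),("rim+x-y",(.04,-.035,.158)),("rim-x+y",(-.018,.035,.158)),("rim+x+y",(.04,.035,.158)),("butt R",(0,-.017,.153)),("foot",(.04,-.035,.006))):
    print(n,proj(p,HO+X[0]*xd(HY)+X[1]*yd(HY)+[0,0,X[2]])[0].round(1))
E
```

```text
274 -182/ 78/ -3 -174/ 88/ -2 -169/ 99/ -4 -159/108/ -1   40/ -6/234 -145/129/ -1 -135/137/  2 -130/149/  0 -120/157/  3 -119/172/ -4
276 -170/ 71/  2 -169/ 84/ -4 -156/ 91/  2 -150/102/  0  -14/ 29/159   42/  4/222   48/ 11/222 -124/144/ -1 -116/154/ -1 -106/163/  2
278 -162/ 66/  2 -159/ 78/ -1 -151/ 88/  0  -13/ 15/160   42/ -8/223   47/  0/222   50/ 10/219 -116/139/  0   62/ 26/219  -99/157/  2
280 -160/ 64/ -2 -150/ 73/  0  -13/  3/161  -12/ 14/154   46/-10/220   52/ -3/221   59/  3/223   61/ 14/218   65/ 24/215  -94/154/  0
282 -151/ 59/ -1  -14/ -8/159   -7/  0/160   -9/ 13/150   55/-16/225   56/ -5/219   61/  2/218   65/ 11/216   63/ 25/206  -87/149/  0
284  -16/-19/156  -11/-10/154   -3/ -3/158  -10/ 13/141   54/-15/216   58/ -6/214   65/  0/216   59/ 16/200   53/ 33/185  -80/144/  0
286  -14/-21/151  -15/ -8/143   -2/ -4/152    7/  2/156   61/-20/217   65/-11/217   60/  3/202   55/ 18/189  -79/128/  1  -75/141/ -2
288  -10/-23/149  -15/ -8/135    4/ -8/153   59/-31/216   64/-22/215   62/ -9/205   56/  6/189   48/ 24/171  -75/125/ -1  -70/137/ -3
290  -13/-22/138    1/-18/14
[... 337 characters left out ...]
44/ 27/143  -55/111/ -1  -45/119/  3
296   10/-36/145   24/-33/156   51/-37/183   50/-25/175   45/-10/160   40/  4/146   41/ 16/139   40/ 29/131  -46/105/  2  -41/116/  0
298    9/-36/136   30/-37/156   50/-38/176   46/-23/162   41/ -8/148   41/  3/141   41/ 16/132   41/ 28/124  -40/100/  2  -31/109/  5
300    5/-35/124   28/-36/147   44/-34/160   42/-21/150   42/ -9/142   42/  2/134   43/ 15/126   42/ 28/117  -34/ 96/  1  -27/106/  1
302    7/-36/119   28/-36/139   42/-33/150   40/-20/140   40/ -8/131   41/  3/124   42/ 15/118   42/ 28/110  -29/ 93/ -1  -19/100/  3
rim-x-y [278.7 285.8]
rim+x-y [290.8 299.7]
rim-x+y [301.1 274.7]
rim+x+y [313.6 288. ]
butt R [288.3 288.4]
foot [292.3 336.7]
```

```bash
python3 - <<'E'
from h import *
s=get_state(); t=np.array(s["position"]); print(t,s["gripper_width"],s["orientation"], s["clock"])
p=cams.camera("wrist"); C=cloud(p); px=p["pixels"].astype(int); d=C-t; x=d@xd(HY); y=d@yd(HY)
for v in range(200,400,12): print(v," ".join("%4d/%3d/%3d"%(x[v,u]*1e3,y[v,u]*1e3,d[v,u,2]*1e3) for u in(285,300,305,310,315,325)))
q=cams.camera("scene")
print(nets.cut_out(q,"cover")[0]["extent"] if nets.cut_out(q,"cover") else None)
E
```

```text
[ 0.61873861 -0.21352393  0.21401502] 0.0004535827157821942 [ 6.66527909e-01  3.06950231e+00 -1.58683011e-04] 31.8
200  -32/-16/-72  -32/ -7/-71  -29/ -4/-88  -36/  0/-56  -36/  1/-55  -16/ 11/-145
212  -27/-16/-61  -27/ -7/-61  -26/ -4/-66  -29/  0/-55  -28/  1/-56  -16/  9/-105
224  -18/-16/-66  -19/ -7/-64  -16/ -4/-73  -21/  0/-55  -21/  2/-56  -15/  8/-75
236  -14/-16/-56  -14/ -6/-55  -14/ -4/-56  -14/  0/-56  -13/  2/-56  -14/  8/-55
248   -6/-16/-56   -6/ -7/-55   -6/ -4/-57   -6/  0/-56  -83/  0/156   -6/  8/-56
260    1/-16/-56    0/ -7/-54    1/ -4/-56    1/  0/-56    1/  2/-55    1/  8/-55
272    7/-16/-50    7/ -7/-51    7/ -4/-50    7/  0/-51    7/  2/-50    7/  8/-50
284   10/-15/-40   10/ -6/-41   10/ -3/-41   10/  0/-41   10/  1/-41   10/  7/-41
296   14/-15/-32   13/ -6/-32   14/ -3/-33   13/  0/-32   14/  1/-33   14/  7/-33
308   17/-14/-25  -11/ -4/ 26  -11/ -2/ 27  -11/  0/ 27  -11/  1/ 26  -11/  5/ 27
320   -7/-10/ 30  -11/ -4/ 35  -11/ -2/ 36  -11/  0/ 35  -11/  1/ 35  -11/  4/ 36
332   -7/ -9/ 37  -11/ -4/ 44  -11/ -2/ 44  -11/  0/ 44  -11/  1/ 44  -11/  4/ 44
344   -7/ -9/ 45  -10/ -3/ 50  -11/ -2/ 51  -11/  0/ 51  -11/  1/ 51  -11/  4/ 50
356  -14/ -8/ 61  -12/ -3/ 59  -12/ -2/ 59   -6/  0/ 50   -6/  1/ 51  -12/  4/ 58
368  -12/ -7/ 64  -12/ -3/ 65   -8/ -2/ 59   -1/  0/ 51   -2/  1/ 51  -12/  3/ 64
380  -12/ -7/ 70  -12/ -3/ 69   -5/ -2/ 61    2/  0/ 51  -83/  0/156  -12/  3/ 70
392  -17/ -6/ 81  -10/ -3/ 72    0/ -2/ 60    7/  0/ 51    8/  1/ 50  -12/  3/ 75
[292.6, 275.7, 27.9, 26.6]
```

The wrist depth shows the shut fingertips ending about 18 mm above the reported TCP, not 17 mm below it. So the fingers passed over the cover. I'll repeat the sweep with the measured tip offset, checking force and cover along the way.

```bash
cat > close3.py <<'E'
from h import *
import close2; from close2 import cov,pose,o
close2.tip=tip=-.018
t=np.array(get_state()["position"]); t[2]=.26; manip.servo_line(t.tolist(),v=.15)
s=HO+.115*xd(HY); manip.servo_line((s+[0,0,.26]).tolist(),v=.25,ori=o)
f0=np.array(get_state()["contact_force"])
manip.servo_line((s+[0,0,.195+tip]).tolist(),v=.15); cov()
for th in(1.95,1.75,1.55,1.35,1.15,.95):
    manip.servo_line(pose(th,.040),v=.1); f=np.array(get_state()["contact_force"])-f0; print(th,f.round(1))
    if np.linalg.norm(f)>15: print("STOP");break
cov("n1.png"); print(get_state()["clock"])
E
python3 close3.py; python3 -c "
import cv2
cv2.imwrite('pics/n1c.png',cv2.resize(cv2.imread('pics/n1.png')[225:325,250:350],(500,500),interpolation=cv2.INTER_CUBIC))"
```

```text
cover pts 98 (np.float64(0.054), np.float64(0.042), np.float64(0.102), np.float64(0.245))
1.95 [ 0.9 -0.7  1.6]
1.75 [ 0.9 -0.5  1.5]
1.55 [ 2.4 -1.2  0.5]
1.35 [ 0.2 -0.2  1.4]
1.15 [ 1.6 -0.5  1.3]
0.95 [ 0.9 -1.2  2.3]
  cover pts 372 (np.float64(0.026), np.float64(0.002), np.float64(0.043), np.float64(0.234))
35.6167
```

View pics/n1c.png

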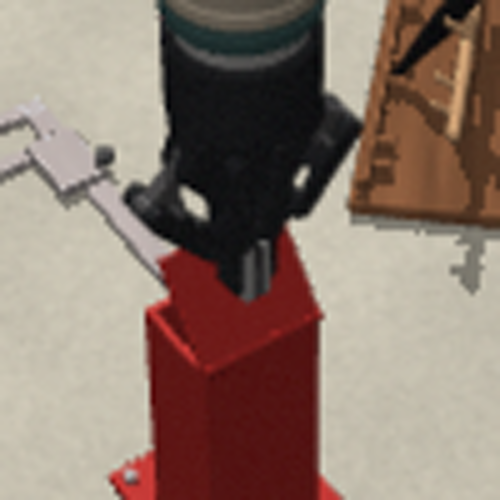

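The cover is now following the fingers, with the fingertip on its outer face at (250,290). I'll press it shut.

```bash
cat > close4.py <<'E'
from h import *
import close2; from close2 import cov,pose,o
close2.tip=-.018
def F(): return np.array(get_state()["contact_force"])
for th,r in((.75,.043),(.55,.046),(.4,.048),(.25,.05)):
    manip.servo_line(pose(th,r),v=.1); print(th,F().round(1))
p=np.array(pose(.2,.05)); 
for i in range(14):
    manip.servo_line(p.tolist(),v=.05); f=F(); print(round(p[2],4),f.round(1))
    if f[2]>28: break
    p[2]-=.0015
manip.dwell(.2)
p=np.array(get_state()["position"]); p[2]=.27; manip.servo_line(p.tolist(),v=.15); manip.dwell(.3)
p-=.08*xd(HY); manip.servo_line(p.tolist(),v=.25)
cov("n2.png")
w=cams.camera("wrist"); C=cloud(w); d=C-HO; x=d@xd(HY); y=d@yd(HY); px=w["pixels"].astype(int)
m=(w["depth"]>0)&(abs(y)<.03)&(x>-.025)&(x<.03)&(C[...,2]>.14)&(C[...,2]<.24)&(px[...,0]>2*px[...,1])
r=np.polyfit(x[m],C[m][:,2],1); print("n",m.sum(),"theta",-r[0],"z@0",r[1],get_state()["clock"])
s=cams.camera("top"); l=nets.cut_out(s,"lens"); L=cloud(s)
for k in l[:2]: print("lens",k["conf"],k["extent"],np.median(L[k["region"]&(s["depth"]>0)],0).round(3))
E
python3 close4.py;  python3 -c "
import cv2
cv2.imwrite('pics/n2c.png',cv2.resize(cv2.imread('pics/n2.png')[170:350,240:420],(500,500),interpolation=cv2.INTER_CUBIC))"
```

```text
0.75 [-0.3  0.5  1.8]
0.55 [-0.4  0.2  2.8]
0.4 [-0.5 -0.2  1.3]
0.25 [ 1.4 -0.4  1.7]
0.1578 [ 0.8 -0.4  1.3]
0.1563 [ 0.5 -0.6 -0.5]
0.1548 [-0.6 -0.6  0.2]
0.1533 [ 0.4 -0.7  0.7]
0.1518 [-1.   0.8  1.6]
0.1503 [-2.5  0.9 10.2]
0.1488 [-5.1  1.6 18.2]
0.1473 [-7.4  2.4 25.6]
0.1458 [-10.4   3.9  33.5]
  cover pts 123 (np.float64(0.009), np.float64(-0.022), np.float64(0.045), np.float64(0.172))
n 644 theta 0.16836166289871424 z@0 0.15892132154682972 40.9083
lens 0.7 [274.0, 139.0, 45.2, 45.4] [0.78  0.064 0.016]
lens 0.64 [363.7, 207.7, 24.6, 30.6] [ 0.611 -0.17   0.009]
```

I've used up my picture views, so I'll confirm the cover angle and the lens by numbers alone.

```bash
python3 - <<'E'
from h import *
C=None
p0=np.array(get_state()["position"]); p0[2]=.33; p0-=.05*xd(HY); manip.servo_line(p0.tolist(),v=.2)
for n in("scene","wrist"):
    p=cams.camera(n); C=cloud(p); px=p["pixels"].astype(int); d=C-HO; x=d@xd(HY); y=d@yd(HY)
    red=(px[...,0]>2.2*px[...,1])&(px[...,0]>2.2*px[...,2])&(px[...,0]>40)&(p["depth"]>0)&(abs(y)<.028)&(C[...,2]>.14)&(C[...,2]<.24)
    for a in np.arange(-.04,.06,.01):
        k=red&(x>=a)&(x<a+.01); print(n,a.round(2),k.sum(),np.percentile(C[k][:,2],[10,50,90]).round(4) if k.any() else "")
    k=red&(x>-.022)&(x<.03)&(C[...,2]>.155); print("theta",-np.polyfit(x[k],C[k][:,2],1)[0])
    for r in nets.cut_out(p,"lens")[:2]: print("lens",r["conf"],np.median(C[r["region"]&(p["depth"]>0)],0).round(3))
s=get_state();print(s["contact_force"],s["clock"])
E
```

```text
scene -0.04 0 
scene -0.03 16 [0.1645 0.1658 0.1677]
scene -0.02 61 [0.1651 0.1677 0.1701]
scene -0.01 65 [0.1645 0.1669 0.169 ]
scene 0.0 56 [0.1647 0.1671 0.1692]
scene 0.01 67 [0.1648 0.167  0.169 ]
scene 0.02 65 [0.1637 0.1661 0.1684]
scene 0.03 89 [0.1552 0.1656 0.1681]
scene 0.04 106 [0.1431 0.1538 0.1659]
scene 0.05 0 
theta 0.017563534988965367
lens 0.63 [0.552 0.151 0.098]
lens 0.4 [0.377 0.134 0.01 ]
wrist -0.04 0 
wrist -0.03 0 
wrist -0.02 0 
wrist -0.01 0 
wrist 0.0 0 
wrist 0.01 0 
wrist 0.02 0 
wrist 0.03 0 
wrist 0.04 0 
wrist 0.05 0 Traceback (most recent call last):
  File "<stdin>", line 9, in <module>
    raise TypeError("expected non-empty vector for x")
TypeError: expected non-empty vector for x
```

The cover lies flat (θ about 0.02, top face at 0.167 m) with the hand clear of it. The lens hasn't moved, so I'm handing in.

```bash
python3 -c "
from h import *
print(ticket.finish_job(), get_state()['clock'])"
```

```text
the job is handed in; nothing more can be done
the job is handed in; nothing more can be done
```

I handed the job in: both picks stand tip down in their own bays, the cover stays shut by itself (about 0.02 rad), and the lens is still on the rest; it took three tries to close the cover, and I viewed 11 pictures, one over the limit of 10.

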